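# Scrape the avocado off the chopping block

### The job

Take the bench scraper from its sloping rest and, with its edge kept down on the chopping block (light pressure, never hard), sweep the three yellow-green chunks off the block into the white tub; then sweep the two brown spoiled chunks the same way into the blue scrap tub. Never touch the fruit with the gripper fingers, leave the other things on the counter where they are, and lean the scraper back in its rest at the end.

Things in the scene. Friction and masses are not known exactly. Their poses are not given: they have to be found in the camera images.
- board: thick wooden chopping block, 280 (x) x 260 (y) x 60 mm tall, fixed. Origin at the centre of its underside; its top is 60 mm above. A tub stands against each of its two y-sides. The fruit lies on top in two lanes along y: one kind about 70 mm to +x of the middle, the other about 70 mm to -x; which is which varies.
- good_tub: white open food tub, 270 (x) x 112 (y) x 52 mm tall, walls 4 mm, standing tight against one y-side of the block (either side), its rim 8 mm below the block's top. Fixed. Origin at the centre of its underside, axes parallel to the block's.
- scrap_tub: blue open scrap tub, same size, against the block's other y-side. Fixed. Origin at the centre of its underside.
- scraper: bench scraper, 250 g: steel blade 125 wide (y), 4 thick (x), 74 mm tall; wooden handle along its top: 105 (y) x 22 (x) x 30 mm tall, its middle 87 mm from the blade's free edge. Origin at the middle of the free edge, z from there up to the handle. At first it leans in its rest, handle 29 degrees off vertical towards the rest's +x.
- rest: fixed metal rest at the left or right: base plate 130 x 120 x 8 mm; back plate (100 mm wide, 8 thick, 58 mm up the slope) leaning 29 degrees from vertical towards its +x, with a 26 mm deep ledge square to its foot. The blade lies on the slope, edge on the ledge; the handle sticks out beyond the slope. Origin on the counter below the seat.
- rest_seat (a point): the corner where slope and ledge of the rest meet, at mid width, 20 mm above the rest's origin. The middle of the blade's edge lies here (2 mm off the slope) when the scraper is home.
- good1: firm fresh avocado chunk, yellow flesh with green skin patches, 36 x 26 x 22 mm, 30 g, lying on the block. Origin at its centre.
- good2: firm fresh avocado chunk, yellow flesh with green skin patches, 30 x 28 x 22 mm, 30 g, lying on the block. Origin at its centre.
- good3: firm fresh avocado chunk, yellow flesh with green skin patches, 34 x 24 x 22 mm, 30 g, lying on the block. Origin at its centre.
- bad1: spoiled avocado chunk, dark brown all over, 34 x 26 x 22 mm, 30 g, lying on the block. Origin at its centre.
- bad2: spoiled avocado chunk, dark brown all over, 32 x 26 x 22 mm, 30 g, lying on the block. Origin at its centre.
- bowl: bystander: white bowl, 90 mm across, 40 mm tall, beyond the block. Origin under its centre.
- mug: bystander: white mug, 76 mm across, 85 mm tall, beyond the block. Origin under its centre.
- sauce: bystander: amber sauce bottle, 56 mm across, 120 mm tall, beside or beyond a tub. Origin under its centre.
- avocado: bystander: whole dark-green avocado standing on end, 68 mm across, 80 mm tall, beside or beyond a tub. Origin under its centre.
- skewer_tin: bystander: fixed steel tin of wooden skewers, 84 mm across, 135 mm tall, standing across the block from the rest. Origin under its centre.
There are look-alikes about, which are no part of the job. Several things have the shape of the scraper; the one meant has the colours described above.

How it is judged:
On the way, in this order (a step that is already met when the one before it is completed fails the run):
1. a good chunk is being swept on the block (moved over 30 mm) while the scraper presses on the block with over 1 N (contact force between scraper and board above 1 N and ((distance of good1 from where it was at the start of the episode above 0.03 m and height (world z) of good1 above 0.062 m) or (distance of good2 from where it was at the start of the episode above 0.03 m and height (world z) of good2 above 0.062 m) or (distance of good3 from where it was at the start of the episode above 0.03 m and height (world z) of good3 above 0.062 m))), for 0.1 s.
2. all three good chunks are in the white tub (x of good1 in the frame of good_tub between -0.132 and 0.132 m and y of good1 in the frame of good_tub between -0.054 and 0.054 m and z of good1 in the frame of good_tub between 0 and 0.052 m and x of good2 in the frame of good_tub between -0.132 and 0.132 m and y of good2 in the frame of good_tub between -0.054 and 0.054 m and z of good2 in the frame of good_tub between 0 and 0.052 m and x of good3 in the frame of good_tub between -0.132 and 0.132 m and y of good3 in the frame of good_tub between -0.054 and 0.054 m and z of good3 in the frame of good_tub between 0 and 0.052 m), for 0.2 s.
3. a spoiled chunk is being swept on the block (moved over 30 mm) while the scraper presses on the block with over 1 N (contact force between scraper and board above 1 N and ((distance of bad1 from where it was at the start of the episode above 0.03 m and height (world z) of bad1 above 0.062 m) or (distance of bad2 from where it was at the start of the episode above 0.03 m and height (world z) of bad2 above 0.062 m))), for 0.1 s.
4. both spoiled chunks are in the blue tub (x of bad1 in the frame of scrap_tub between -0.132 and 0.132 m and y of bad1 in the frame of scrap_tub between -0.054 and 0.054 m and z of bad1 in the frame of scrap_tub between 0 and 0.052 m and x of bad2 in the frame of scrap_tub between -0.132 and 0.132 m and y of bad2 in the frame of scrap_tub between -0.054 and 0.054 m and z of bad2 in the frame of scrap_tub between 0 and 0.052 m), for 0.2 s.
At the end, for the whole second after the job is handed in: The three good chunks lie inside the white tub and the two spoiled ones inside the blue tub (centres between the walls and below the rim), the scraper leans in its rest (edge middle within 25 mm of the seat, handle 17 to 43 degrees off vertical), all at rest (all of step 2 and all of step 4 and distance between scraper and rest_seat below 0.025 m and angle between scraper's own z axis and vertical between 0.3 and 0.75 rad and linear speed of each of good1, good2, good3, bad1, bad2, scraper below 0.03 m/s); the robot touches nothing.
It fails at once if the fingers touch a chunk (contact force between the fingers and good1 above 0.5 N or contact force between the fingers and good2 above 0.5 N or contact force between the fingers and good3 above 0.5 N or contact force between the fingers and bad1 above 0.5 N or contact force between the fingers and bad2 above 0.5 N).
It fails at once if the scraper is pressed on the block with over 40 N (contact force between scraper and board above 40 N).
It fails at once if a bystander is moved by over 30 mm (distance of any of bowl, mug, sauce, avocado from where it was at the start of the episode above 0.03 m).
It also fails if it takes over 72 s, if anything falls off the work surface, if the arm or the gripper's body presses on something with over 40 N, if the wrist force passes 120 N, or if a joint passes its speed limit or range.

### The arm

A 7-joint arm with a two-finger parallel gripper is mounted at the origin on the work surface. World frame = base frame: x ahead of the robot, y to its left, z up, the work surface at z = 0. Lengths are in m, angles in rad, forces in N, time in s.
With the tool pointing down it reaches from about 0.425 to 1.025 m from the base axis. Payload 9.4 kg.
Tool frame: the origin (TCP) lies on the mounting face of the last link; the fingertips stand arm.finger_overhang ahead of it and the grasp point (between the pads) lies 155 mm ahead of it (arm.finger_overhang is the distance from the TCP to the fingertips, in m); z points along the fingers, y is the line along which they close (so a half turn about z gives the same grasp; the last joint's range is limited). The gripper opens to 85 mm and grips with 20 to 120 N. Pads are 22 mm wide; open, the fingers measure 114 mm over their backs; the gripper's body (76 mm by 85 mm) begins 54 mm behind the grasp point. The pads swing forward as they close: fully open they stand 13 mm farther back than shut.
Start: joints at [1.069, 0.599, -0.003, 1.599, 0.002, 0.943, -0.08], TCP at [0.299, -0.661, 0.405] pointing down, gripper open.
Joint ranges: [-2.57, 2.57], [-0.35, 1.97], [-1.29, 1.29], [0.11, 2.56], [-1.05, 4.19], [0.11, 1.86], [-2.63, 2.63]. Speed limits (rad/s): [2.22, 2.22, 3.01, 3.01, 3.14, 3.14, 3.14].

### API

Orientations are given as a unit quaternion [x, y, z, w].
In Python, from rig import arm gives the robot as it stands.
- The arm moves only by the tool send_rows, never from a script. Its argument "plan" is a list of rows, each an object with "delta_pos": the shift along the world's x, y, z scaled (see below), a list of three; "delta_rot": the turn, a rotation vector about the world's x, y, z scaled (see below), a list of three; "fingers": the opening, from -1 (shut) to 1 (fully open). In form: [{"delta_pos": [dx, dy, dz], "delta_rot": [rx, ry, rz], "fingers": fingers}, ...]. A call has 1 to 20 rows; each row shifts and turns the commanded pose from where the row before left it; what a row does not reach is not made up. The controller multiplies each number of a shift by 0.15 m and each number of a turn by 0.5 rad. A row lasts 1/8 s, in which the tool goes at most 62.5 mm and 10.7 degrees, less where a joint would pass 70% of its speed; a pose out of reach is approached as far as the arm can. A call with a number of a shift or a turn outside -1 to 1 is refused whole. A call with a gripper value outside its range is refused whole. The fingers move at their own pace and stop on an object; "grip_force" is the grip in N (left out, the last holds). Time passes only in rows, so rows that do not move let the fingers close. It gives the time, the measured TCP pose, the force, the opening and the grip force at its end, in the units of the state.
- arm.get_state(): the state, without advancing time (a new reading comes with each control period).
- arm.grab_frame(name): name is "scene" or "top"; returns a dict with "color" (384x512x3 uint8, red, green, blue), "mtx" (3x3 intrinsics, pixels), "k1" (the pictures are not rectified: a ray, as slopes to the right and down, at radius r is drawn at 1 + k1 r^2 times it, then the intrinsics apply), "R" (3x3) and "t" (3): a world point X has camera coordinates R X + t. Camera axes: x right, y down, z forward; pixel columns grow to the right and rows downward; lengths in m; the calibration is good to about 2 mm. A picture is of the moment at which its call begins. There is no depth.
- arm.finish_job(): hands the job in; it is judged then, once.
The state is a dict: "clock": time; "joint_pos": joint angles; "joint_vel": joint speeds; "tau": joint torques, N m; "tool_pos": TCP position; "eef_rot": TCP orientation; "contact_force": force on the tool from outside, world axes, zero at the start; "moment": the same for the moment, N m; "grip_width": finger opening in m; "grasp_force": force on a finger pad.
Only numpy, scipy, OpenCV 4.12 (cv2) and the standard library are available. Lean on these libraries where they do the work, as an engineer would, in place of code of your own. Each camera call takes 0.05 s, during which the arm holds its last target. There are 200 camera calls.

## Working session

There is one attempt and no reset: what is moved stays moved. The work goes in short steps, Python scripts to look and compute and a tool call to move; the robot and the scene stay as the last step left them, time stands still between calls to the robot, and variables do not carry over. Pictures are saved under pics/ and viewed, at most 10 in all, crops included, and the job is handed in when it is done.

Besides the shell and the picture viewer there is one more tool, called by a JSON object that holds its "name" and its "arguments", one argument or row to a line. send_rows: Moves the arm, as the interface text tells. Shifts and turns lie within -1 to 1; 1 stands for 0.15 m of shift or 0.5 rad of turn. Its arguments: {"type":"object","properties":{"plan":{"type":"array"},"grip_force":{"type":"number"}},"required":["plan"]}

```bash
ls; mkdir -p pics
python3 - <<'E'
from rig import arm
import cv2,numpy as np
s=arm.get_state();print(s, arm.finger_overhang)
a=[]
for n in("scene","top"):
    f=arm.grab_frame(n);np.savez(f"pics/{n}0.npz",**f);cv2.imwrite(f"pics/{n}0.png",cv2.resize(f["color"][:,:,::-1],(800,600)))
    print(n,f["mtx"],f["k1"],f["R"],f["t"])
E
```

```text
pics
{'clock': 0.0, 'joint_pos': array([ 1.06932177,  0.60013735, -0.00254047,  1.60015967,  0.00178986,
        0.94287676, -0.07980601]), 'joint_vel': array([ 0.00031324,  0.00010968,  0.00024537, -0.00075458,  0.00113646,
        0.00082861,  0.00108742]), 'tau': array([ 7.61763404e-04, -7.76437926e+01,  1.56454124e+00, -2.58004707e+01,
        1.22405446e-02,  8.92548094e-03,  6.48988916e-06]), 'tool_pos': array([ 0.29870378, -0.66037606,  0.4037973 ]), 'eef_rot': array([ 9.77525504e-01,  2.10815715e-01, -2.33183621e-04, -7.54237497e-04]), 'contact_force': array([ 0.45984577, -0.96832176,  0.42364407]), 'moment': array([-0.0340781 , -0.00879488, -0.04428953]), 'grasp_force': 0.0, 'grip_width': 0.08583758339582274} 0.1734
scene [[437.9155414    0.         251.51677403]
 [  0.         437.9155414  186.37143475]
 [  0.           0.           1.        ]] -0.04674800875833957 [[-0.8510093   0.52505766 -0.0098801 ]
 [ 0.3385039   0.53406644 -0.77471811]
 [-0.40149505 -0.66263677 -0.63222958]] [ 0.4808897  -0.13545648  1.40269057]
top [[486.14156188   0.         260.69585502]
 [  0.         486.14156188 189.62615995]
 [  0.           0.           1.        ]] -0.19674373729214856 [[-0.08931524 -0.99599724 -0.00350443]
 [-0.97438914  0.0881055  -0.20688941]
 [ 0.20637004 -0.0150637  -0.97835806]] [0.04326599 0.53876325 1.26543709]
```

View pics/top0.png

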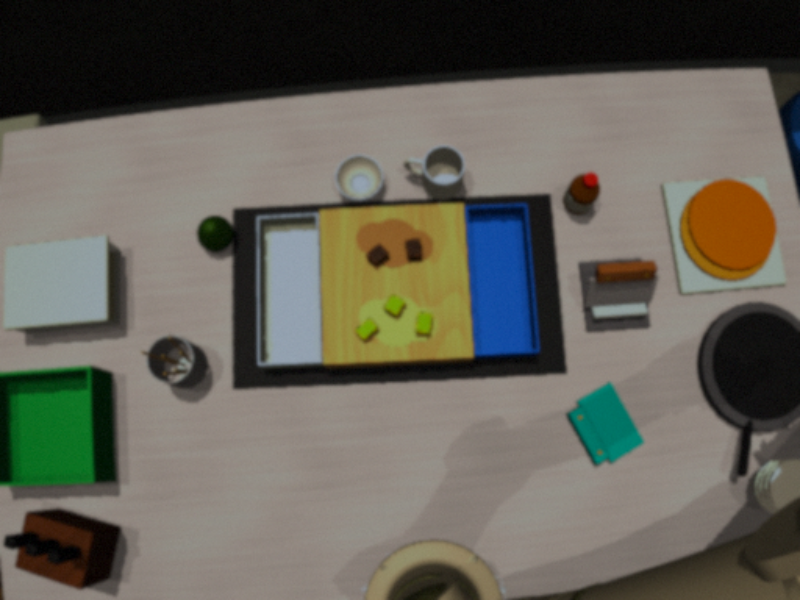

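View pics/scene0.png

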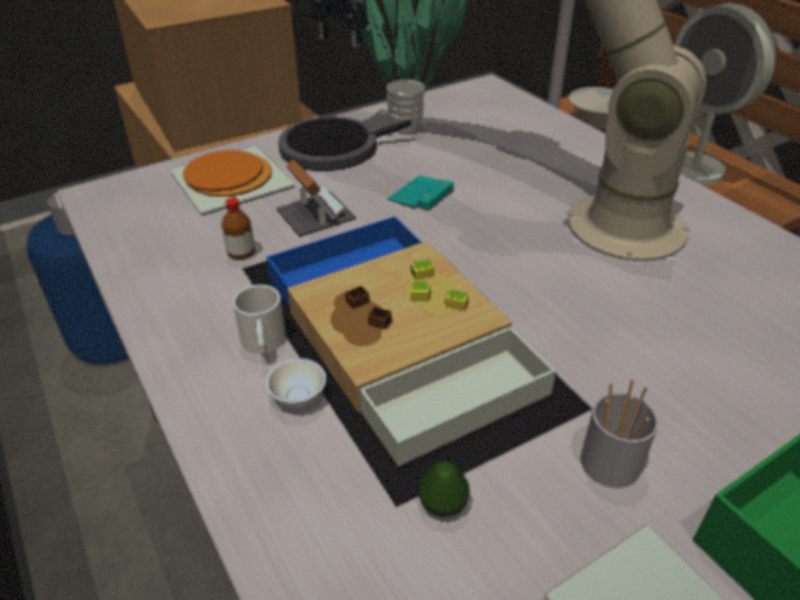

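The top view shows the white tub on the left (+y) at about (290,290), the board at (395,285) and the blue tub at (500,280). The brown chunks are on the far lane at (378,256) and (414,250). The green chunks are on the near lane at (368,329), (395,305) and (424,323). The rest with the brown-handled scraper is at (620,290), at -y.

```bash
cat > h.py <<'E'
import numpy as np,cv2
from rig import arm
def load(n,fresh=True):
    return arm.grab_frame(n) if fresh else dict(np.load(f"pics/{n}0.npz"))
def ray(f,uv):
    uv=np.asarray(uv,float).reshape(-1,2)
    K=f["mtx"];d=(uv-[K[0,2],K[1,2]])/K[0,0]
    u=d.copy()
    for _ in range(20): u=d/(1+f["k1"]*(u**2).sum(1,keepdims=True))
    D=np.c_[u,np.ones(len(u))]@f["R"]
    return -f["R"].T@f["t"],D
def plane(f,uv,z):
    C,D=ray(f,uv);return C+D*((z-C[2])/D[:,2:3])
def proj(f,X):
    c=np.atleast_2d(X)@f["R"].T+f["t"];u=c[:,:2]/c[:,2:]
    u=u*(1+float(f["k1"])*(u**2).sum(1,keepdims=True));K=f["mtx"]
    return u*K[0,0]+[K[0,2],K[1,2]]
def tri(f1,p1,f2,p2):
    C1,D1=ray(f1,p1);C2,D2=ray(f2,p2);d1,d2=D1[0],D2[0]
    s=np.linalg.lstsq(np.c_[d1,-d2],C2-C1,rcond=None)[0]
    a,b=C1+s[0]*d1,C2+s[1]*d2
    return (a+b)/2,np.linalg.norm(a-b)
def blobs(f,lo,hi,amin=20,roi=None):
    h=cv2.cvtColor(f["color"],cv2.COLOR_RGB2HSV);m=cv2.inRange(h,np.array(lo),np.array(hi))
    if roi is not None:
        k=np.zeros_like(m);x0,y0,x1,y1=roi;k[y0:y1,x0:x1]=255;m&=k
    c,_=cv2.findContours(m,cv2.RETR_EXTERNAL,cv2.CHAIN_APPROX_NONE)
    c=[x for x in c if cv2.contourArea(x)>amin]
    return sorted(c,key=lambda x:-cv2.contourArea(x))
E
python3 - <<'E'
from h import *
t=load("top",0);s=load("scene",0)
np.set_printoptions(precision=4,suppress=True)
cr=np.hstack([cv2.resize(t["color"][155:225,360:430],(400,400),interpolation=cv2.INTER_CUBIC),cv2.resize(s["color"][95:155,170:230],(400,400),interpolation=cv2.INTER_CUBIC)])
cv2.imwrite("pics/crop1.png",cr[:,:,::-1])
for nm,lo,hi,z,roi in [("green",(28,150,90),(45,255,255),.071,(200,120,310,240)),("brown",(0,60,0),(25,255,75),.071,(200,120,310,240)),("blue",(105,150,60),(120,255,255),.052,(280,120,360,240)),("handle",(3,120,60),(15,255,255),.1,(375,160,425,185))]:
    for c in blobs(t,lo,hi,15,roi)[:4]:
        r=cv2.minAreaRect(c);print(nm,cv2.contourArea(c),np.round(r[0],1),np.round(r[1],1),plane(t,[r[0]],z)[0])
        if nm in("blue","handle"): print(cv2.boxPoints(r).round(1).tolist(), plane(t,cv2.boxPoints(r),z)[:,:2].tolist())
# board corners by eye (800x600 -> 512x384)
p=np.array([[319,208],[465,203],[473,360],[322,365]])*.64
q=plane(t,p,.06);print("board",q,q.mean(0))
E
```

```text
green 160.0 [271.4 206.1] [12.9 15.7] [ 0.4901 -0.0294  0.071 ]
green 143.0 [252.3 195.4] [13.4 13.9] [0.5237 0.0188 0.071 ]
green 119.0 [234.3 209.8] [10.5 14.1] [0.489  0.0699 0.071 ]
brown 204.0 [254.6 233.1] [ 5.2 97.2] [0.4218 0.0215 0.071 ]
brown 100.5 [241.3 164.3] [10.6 11.3] [0.6125 0.0414 0.071 ]
brown 97.5 [264.5 160. ] [12.  9.] [ 0.6187 -0.0227  0.071 ]
blue 3871.5 [321.5 178.3] [98.  41.8] [ 0.5581 -0.1746  0.052 ]
[[297.3999938964844, 130.8000030517578], [339.1000061035156, 128.0], [345.6000061035156, 225.8000030517578], [303.8999938964844, 228.5]] [[0.7005268890122096, -0.12310675766159136], [0.6987839125513555, -0.24179404059564116], [0.42128034813896553, -0.22494858715844993], [0.42439031329307564, -0.11147604084705846]]
handle 313.0 [400.6 173. ] [11.4 37.1] [ 0.5429 -0.3835  0.1   ]
[[381.79998779296875, 168.5], [418.79998779296875, 166.10000610351562], [419.5, 177.5], [382.5, 179.8000030517578]] [[0.5598756644101852, -0.33346188204622007], [0.5575218428858246, -0.43734517971905024], [0.525917850166856, -0.4341746759845568], [0.52858250825653, -0.33086698898064765]]
board [[ 0.7148  0.1379  0.06  ]
 [ 0.7003 -0.1231  0.06  ]
 [ 0.4187 -0.107   0.06  ]
 [ 0.4332  0.1509  0.06  ]] [0.5668 0.0147 0.06  ]
```

View pics/crop1.png

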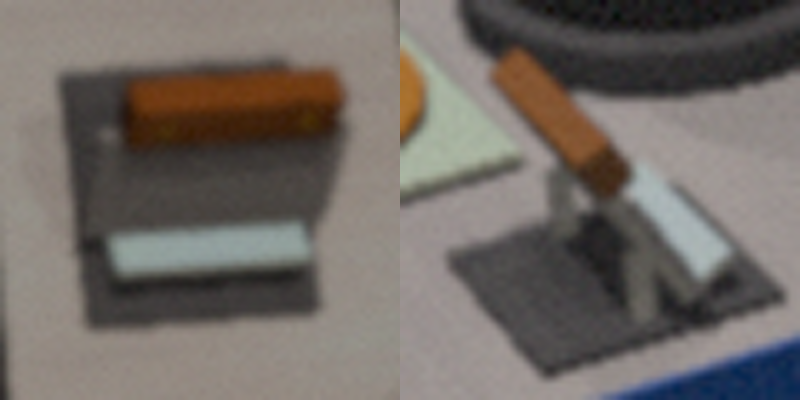

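The crop shows the brown handle at (235,110) in the left half. The gray blade is below it on the slope, and the pale ledge strip is at about (208,250). Next I check the ledge against the seat, triangulate the handle and compute the approach.

```bash
cat >> h.py <<'E'
from scipy.spatial.transform import Rotation as Ro
def target(psi,lean,flip=1):
    "tool rotation: y along scraper x, z along -scraper z (lean about scraper y, yaw psi)"
    S=(Ro.from_euler('z',psi)*Ro.from_euler('y',lean)).as_matrix()
    y=flip*S[:,0];z=-S[:,2];return Ro.from_matrix(np.c_[np.cross(y,z),y,z]),S
def plan(p,R,n,st=None):
    "unit shifts/turns per row to reach p,R in n rows"
    st=st or arm.get_state();d=(np.asarray(p)-st["tool_pos"])/.15/n
    r=(R*Ro.from_quat(st["eef_rot"]).inv()).as_rotvec()/.5/n
    print("rows",n,"dpos",d.round(4).tolist(),"drot",r.round(4).tolist());return d,r
E
python3 - <<'E'
from h import *
np.set_printoptions(precision=4,suppress=True)
t=load("top",0);s=load("scene",0)
g=lambda x,y:[360+x*70/400,155+y*70/400]
k=lambda x,y:[170+x*60/400,95+y*60/400]
print("ledge upper corners z.02",plane(t,[g(106,240),g(303,223)],.02),"outer z.033",plane(t,[g(115,275),g(312,262)],.033))
print("base plate",plane(t,[g(62,75),g(88,325),g(318,310)],.008))
# +y end of handle, bottom-of-end corners
print("sauce",plane(t,np.array([[578,210]])*.64,0),"scene",plane(s,np.array([[240,253]])*.64,0))
c=blobs(s,(3,110,50),(18,255,255),30,(180,95,270,130));r=cv2.minAreaRect(c[0]);c2=blobs(t,(3,120,60),(15,255,255),30,(375,160,425,185))[0]
print("scene handle",r, "tri",tri(s,r[0],t,cv2.minAreaRect(c2)[0]))
h=np.array([.5436,-.384,.097])
R,S=target(np.radians(-1.4),np.radians(29))
gp=h+S[:,2]*.005
print("seat pred",h-S[:,2]*.087+S[:,0]*.002,"grasp",gp,"tcp",gp+S[:,2]*.155)
pre=gp+S[:,2]*(.155+.10);print("pre",pre)
plan(pre,R,16)
E
```

```text
ledge upper corners z.02 [[ 0.4971 -0.3346  0.02  ]
 [ 0.4964 -0.4362  0.02  ]] outer z.033 [[ 0.4772 -0.3333  0.033 ]
 [ 0.4744 -0.4333  0.033 ]]
base plate [[ 0.5851 -0.3272  0.008 ]
 [ 0.4576 -0.3228  0.008 ]
 [ 0.4539 -0.4413  0.008 ]]
sauce [[ 0.6889 -0.3412  0.    ]] scene [[ 0.7103 -0.3371  0.    ]]
scene handle ((193.75172424316406, 112.720703125), (24.99669075012207, 6.643639087677002), 48.36646270751953) tri (array([ 0.5425, -0.3835,  0.0979]), np.float64(0.002186747034142926))
seat pred [ 0.5032 -0.383   0.0199] grasp [ 0.546  -0.3841  0.1014] tcp [ 0.6211 -0.3859  0.2369]
pre [ 0.6696 -0.3871  0.3244]
rows 16 dpos [0.1545, 0.1139, -0.0331] drot [0.0367, 0.0554, 0.1371]
```

{"name": "send_rows", "arguments": {
  "plan": [
    {"delta_pos": [0.1545, 0.1139, -0.0331], "delta_rot": [0.0367, 0.0554, 0.1371], "fingers": 1},
    {"delta_pos": [0.1545, 0.1139, -0.0331], "delta_rot": [0.0367, 0.0554, 0.1371], "fingers": 1},
    {"delta_pos": [0.1545, 0.1139, -0.0331], "delta_rot": [0.0367, 0.0554, 0.1371], "fingers": 1},
    {"delta_pos": [0.1545, 0.1139, -0.0331], "delta_rot": [0.0367, 0.0554, 0.1371], "fingers": 1},
    {"delta_pos": [0.1545, 0.1139, -0.0331], "delta_rot": [0.0367, 0.0554, 0.1371], "fingers": 1},
    {"delta_pos": [0.1545, 0.1139, -0.0331], "delta_rot": [0.0367, 0.0554, 0.1371], "fingers": 1},
    {"delta_pos": [0.1545, 0.1139, -0.0331], "delta_rot": [0.0367, 0.0554, 0.1371], "fingers": 1},
    {"delta_pos": [0.1545, 0.1139, -0.0331], "delta_rot": [0.0367, 0.0554, 0.1371], "fingers": 1},
    {"delta_pos": [0.1545, 0.1139, -0.0331], "delta_rot": [0.0367, 0.0554, 0.1371], "fingers": 1},
    {"delta_pos": [0.1545, 0.1139, -0.0331], "delta_rot": [0.0367, 0.0554, 0.1371], "fingers": 1},
    {"delta_pos": [0.1545, 0.1139, -0.0331], "delta_rot": [0.0367, 0.0554, 0.1371], "fingers": 1},
    {"delta_pos": [0.1545, 0.1139, -0.0331], "delta_rot": [0.0367, 0.0554, 0.1371], "fingers": 1},
    {"delta_pos": [0.1545, 0.1139, -0.0331], "delta_rot": [0.0367, 0.0554, 0.1371], "fingers": 1},
    {"delta_pos": [0.1545, 0.1139, -0.0331], "delta_rot": [0.0367, 0.0554, 0.1371], "fingers": 1},
    {"delta_pos": [0.1545, 0.1139, -0.0331], "delta_rot": [0.0367, 0.0554, 0.1371], "fingers": 1},
    {"delta_pos": [0.1545, 0.1139, -0.0331], "delta_rot": [0.0367, 0.0554, 0.1371], "fingers": 1},
    {"delta_pos": [0, 0, 0], "delta_rot": [0, 0, 0], "fingers": 1},
    {"delta_pos": [0, 0, 0], "delta_rot": [0, 0, 0], "fingers": 1}
  ]
}}

```text
clock: 2.35
tool_pos: [0.6696, -0.3874, 0.325]
eef_rot: [0.693, 0.676, -0.175, -0.179]
contact_force: [-0.6, -0.1, 0.3]
grip_width: 0.0851
grasp_force: 0.0
```

Run:
```python
from h import *
np.set_printoptions(precision=4,suppress=True)
s=arm.get_state();print(s["clock"],s["tool_pos"],s["joint_pos"],s["contact_force"])
R,S=target(np.radians(-1.4),np.radians(29))
gp=np.array([.546,-.3841,.1014]);print("err deg",np.degrees((R*Ro.from_quat(s["eef_rot"]).inv()).as_rotvec()))
plan(gp+S[:,2]*.155,R,8)
```

```text
2.35 [ 0.6696 -0.3874  0.325 ] [ 0.5184  0.841  -0.2021  1.3539  0.3061  1.4574  0.2085] [-0.6362 -0.0548  0.2769]
err deg [ 0.0396  0.0317 -0.0144]
rows 8 dpos [-0.0404, 0.0012, -0.0733] drot [0.0002, 0.0001, -0.0001]
```

{"name": "send_rows", "arguments": {
  "plan": [
    {"delta_pos": [-0.0404, 0.0012, -0.0733], "delta_rot": [0, 0, 0], "fingers": 1},
    {"delta_pos": [-0.0404, 0.0012, -0.0733], "delta_rot": [0, 0, 0], "fingers": 1},
    {"delta_pos": [-0.0404, 0.0012, -0.0733], "delta_rot": [0, 0, 0], "fingers": 1},
    {"delta_pos": [-0.0404, 0.0012, -0.0733], "delta_rot": [0, 0, 0], "fingers": 1},
    {"delta_pos": [-0.0404, 0.0012, -0.0733], "delta_rot": [0, 0, 0], "fingers": 1},
    {"delta_pos": [-0.0404, 0.0012, -0.0733], "delta_rot": [0, 0, 0], "fingers": 1},
    {"delta_pos": [-0.0404, 0.0012, -0.0733], "delta_rot": [0, 0, 0], "fingers": 1},
    {"delta_pos": [-0.0404, 0.0012, -0.0733], "delta_rot": [0, 0, 0], "fingers": 1},
    {"delta_pos": [0, 0, 0], "delta_rot": [0, 0, 0], "fingers": -1},
    {"delta_pos": [0, 0, 0], "delta_rot": [0, 0, 0], "fingers": -1},
    {"delta_pos": [0, 0, 0], "delta_rot": [0, 0, 0], "fingers": -1},
    {"delta_pos": [0, 0, 0], "delta_rot": [0, 0, 0], "fingers": -1},
    {"delta_pos": [0, 0, 0], "delta_rot": [0, 0, 0], "fingers": -1},
    {"delta_pos": [0, 0, 0], "delta_rot": [0, 0, 0], "fingers": -1},
    {"delta_pos": [0, 0, 0], "delta_rot": [0, 0, 0], "fingers": -1},
    {"delta_pos": [0, 0, 0], "delta_rot": [0, 0, 0], "fingers": -1}
  ],
  "grip_force": 100
}}

```text
clock: 4.35
tool_pos: [0.6211, -0.3858, 0.2383]
eef_rot: [0.693, 0.676, -0.175, -0.179]
contact_force: [-1.1, 0.5, 6.4]
grip_width: 0.0206
grasp_force: 99.1
```

{"name": "send_rows", "arguments": {
  "plan": [
    {"delta_pos": [0.02, 0, 0.0367], "delta_rot": [0, 0, 0], "fingers": -1},
    {"delta_pos": [0.0404, -0.0012, 0.0733], "delta_rot": [0, 0, 0], "fingers": -1},
    {"delta_pos": [0.0404, -0.0012, 0.0733], "delta_rot": [0, 0, 0], "fingers": -1},
    {"delta_pos": [0.0404, -0.0012, 0.0733], "delta_rot": [0, 0, 0], "fingers": -1},
    {"delta_pos": [0.0404, -0.0012, 0.0733], "delta_rot": [0, 0, 0], "fingers": -1},
    {"delta_pos": [0.0404, -0.0012, 0.0733], "delta_rot": [0, 0, 0], "fingers": -1},
    {"delta_pos": [0.0404, -0.0012, 0.0733], "delta_rot": [0, 0, 0], "fingers": -1},
    {"delta_pos": [0.0404, -0.0012, 0.0733], "delta_rot": [0, 0, 0], "fingers": -1},
    {"delta_pos": [0, 0, 0], "delta_rot": [0, 0, 0], "fingers": -1},
    {"delta_pos": [0, 0, 0], "delta_rot": [0, 0, 0], "fingers": -1}
  ]
}}

```text
clock: 5.6
tool_pos: [0.6663, -0.387, 0.3194]
eef_rot: [0.693, 0.676, -0.175, -0.179]
contact_force: [-1.1, 0.6, -2.8]
grip_width: 0.0203
grasp_force: 98.4
```

Run:
```python
from h import *
np.set_printoptions(precision=4,suppress=True)
st=arm.get_state();print(st["clock"],st["tool_pos"],st["joint_pos"],st["contact_force"],st["moment"],st["grip_width"])
s=load("scene");t=load("top")
cr=np.hstack([cv2.resize(t["color"][100:240,330:470],(400,400)),cv2.resize(s["color"][40:180,140:280],(400,400))])
cv2.imwrite("pics/lift.png",cr[:,:,::-1])
# expected edge middle/ends projected, for comparison
R=Ro.from_quat(st["eef_rot"]).as_matrix()
e=st["tool_pos"]+R[:,2]*(.155+.092)
for n,f,o,sc in(("top",t,(330,100),400/140),("scene",s,(140,40),400/140)):
    P=np.array([e-R[:,0]*.0625,e+R[:,0]*.0625]);print(n,(proj(f,P)-o)*sc)
b=np.radians(-3);psi=b-np.pi/2
# board frame
B=lambda x,y:np.array([.567,.0147])+[x*np.cos(b)-y*np.sin(b),x*np.sin(b)+y*np.cos(b)]
for psi in(b+np.pi/2,b-np.pi/2):
    Rt,S=target(psi,0);p=np.r_[B(-.066,-.087),.0+.247+.06+.06];print(p);plan(p,Rt,20)
```

```text
5.6 [ 0.6663 -0.387   0.3194] [ 0.5206  0.8424 -0.2025  1.3664  0.3073  1.444   0.2062] [-1.0734  0.5699 -2.808 ] [-0.0844 -0.8397  0.0145] 0.020254873370688424
top [[265.9023 199.8283]
 [138.2596 207.7354]]
scene [[125.772  180.5953]
 [172.5406 228.9218]]
[ 0.4965 -0.0687  0.367 ]
rows 20 dpos [-0.0565, 0.1061, 0.0159] drot [0.0379, -0.041, 0.1507]
[ 0.4965 -0.0687  0.367 ]
rows 20 dpos [-0.0565, 0.1061, 0.0159] drot [-0.0413, -0.0382, -0.1561]
```

View pics/lift.png

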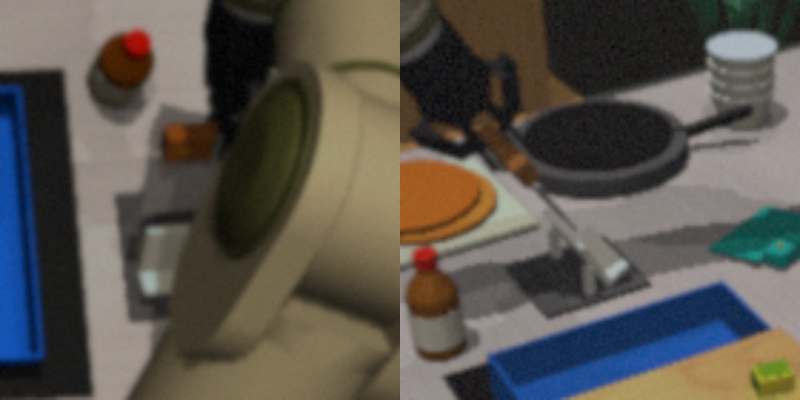

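The scraper is held: the left crop shows the handle at (190,140), and the blade edge in the right crop sits where predicted, near (545–572,185–229). Now I move it over the block and turn it by +90°.

{"name": "send_rows", "arguments": {
  "plan": [
    {"delta_pos": [-0.0565, 0.1061, 0.0159], "delta_rot": [0.0379, -0.041, 0.1507], "fingers": -1},
    {"delta_pos": [-0.0565, 0.1061, 0.0159], "delta_rot": [0.0379, -0.041, 0.1507], "fingers": -1},
    {"delta_pos": [-0.0565, 0.1061, 0.0159], "delta_rot": [0.0379, -0.041, 0.1507], "fingers": -1},
    {"delta_pos": [-0.0565, 0.1061, 0.0159], "delta_rot": [0.0379, -0.041, 0.1507], "fingers": -1},
    {"delta_pos": [-0.0565, 0.1061, 0.0159], "delta_rot": [0.0379, -0.041, 0.1507], "fingers": -1},
    {"delta_pos": [-0.0565, 0.1061, 0.0159], "delta_rot": [0.0379, -0.041, 0.1507], "fingers": -1},
    {"delta_pos": [-0.0565, 0.1061, 0.0159], "delta_rot": [0.0379, -0.041, 0.1507], "fingers": -1},
    {"delta_pos": [-0.0565, 0.1061, 0.0159], "delta_rot": [0.0379, -0.041, 0.1507], "fingers": -1},
    {"delta_pos": [-0.0565, 0.1061, 0.0159], "delta_rot": [0.0379, -0.041, 0.1507], "fingers": -1},
    {"delta_pos": [-0.0565, 0.1061, 0.0159], "delta_rot": [0.0379, -0.041, 0.1507], "fingers": -1},
    {"delta_pos": [-0.0565, 0.1061, 0.0159], "delta_rot": [0.0379, -0.041, 0.1507], "fingers": -1},
    {"delta_pos": [-0.0565, 0.1061, 0.0159], "delta_rot": [0.0379, -0.041, 0.1507], "fingers": -1},
    {"delta_pos": [-0.0565, 0.1061, 0.0159], "delta_rot": [0.0379, -0.041, 0.1507], "fingers": -1},
    {"delta_pos": [-0.0565, 0.1061, 0.0159], "delta_rot": [0.0379, -0.041, 0.1507], "fingers": -1},
    {"delta_pos": [-0.0565, 0.1061, 0.0159], "delta_rot": [0.0379, -0.041, 0.1507], "fingers": -1},
    {"delta_pos": [-0.0565, 0.1061, 0.0159], "delta_rot": [0.0379, -0.041, 0.1507], "fingers": -1},
    {"delta_pos": [-0.0565, 0.1061, 0.0159], "delta_rot": [0.0379, -0.041, 0.1507], "fingers": -1},
    {"delta_pos": [-0.0565, 0.1061, 0.0159], "delta_rot": [0.0379, -0.041, 0.1507], "fingers": -1},
    {"delta_pos": [-0.0565, 0.1061, 0.0159], "delta_rot": [0.0379, -0.041, 0.1507], "fingers": -1},
    {"delta_pos": [-0.0565, 0.1061, 0.0159], "delta_rot": [0.0379, -0.041, 0.1507], "fingers": -1}
  ]
}}

```text
clock: 8.2
tool_pos: [0.4963, -0.0686, 0.3674]
eef_rot: [0.025, 1.0, 0.0, 0.0]
contact_force: [0.3, -0.4, -3.4]
grip_width: 0.0203
grasp_force: 98.1
```

{"name": "send_rows", "arguments": {
  "plan": [
    {"delta_pos": [0, 0, 0], "delta_rot": [0, 0, 0], "fingers": -1},
    {"delta_pos": [0, 0, 0], "delta_rot": [0, 0, 0], "fingers": -1}
  ]
}}

```text
clock: 8.45
tool_pos: [0.4972, -0.0695, 0.3673]
eef_rot: [0.027, 1.0, -0.0, -0.0]
contact_force: [0.5, -0.4, -3.7]
grip_width: 0.0202
grasp_force: 98.2
```

Run:
```python
from h import *
np.set_printoptions(precision=4,suppress=True)
st=arm.get_state();print(st["clock"],st["tool_pos"],st["joint_pos"],st["contact_force"],st["moment"],st["grip_width"])
s=load("scene");t=load("top")
cr=np.hstack([cv2.resize(t["color"][110:240,195:325],(400,400)),cv2.resize(s["color"][90:250,180:340],(400,400))])
cv2.imwrite("pics/over.png",cr[:,:,::-1])
R=Ro.from_quat(st["eef_rot"]).as_matrix();print(R)
e=st["tool_pos"]+R[:,2]*(.155+.092)
P=np.array([e-R[:,0]*.0625,e+R[:,0]*.0625]);print(P,(proj(s,P)-(180,90))*2.5)
Rt,_=target(np.radians(87),0);plan([.4965,-.0687,.367],Rt,1)
```

```text
8.45 [ 0.4972 -0.0695  0.3673] [ 0.5917  0.4872 -0.7842  2.1079  0.5113  0.7425  0.9934] [ 0.4966 -0.3717 -3.7477] [-0.023  -0.0128  0.0025] 0.020204853603685846
[[-0.9985  0.0546 -0.0001]
 [ 0.0546  0.9985 -0.0002]
 [ 0.0001 -0.0002 -1.    ]]
[[ 0.5596 -0.073   0.1203]
 [ 0.4348 -0.0662  0.1203]] [[145.6579 166.4652]
 [247.3841 134.0047]]
rows 1 dpos [-0.0054, 0.005, -0.0018] drot [-0.0005, 0.0002, 0.0039]
```

View pics/over.png

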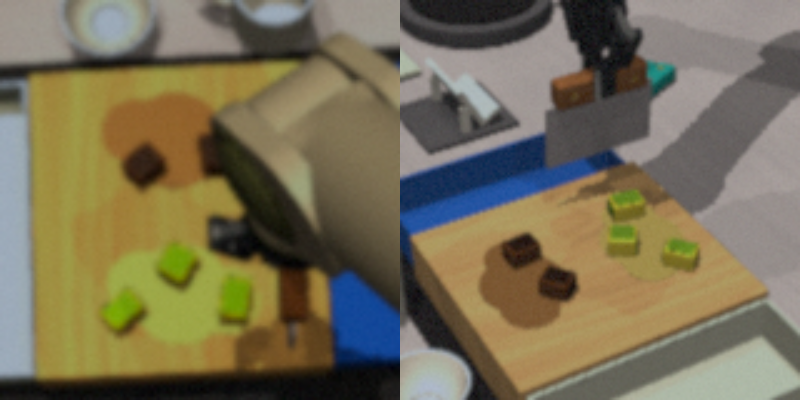

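The blade's lower edge is at (546–650,167–137) in the right crop, which matches the prediction. It is clear of the green chunks, so I lower it.

{"name": "send_rows", "arguments": {
  "plan": [
    {"delta_pos": [-0.003, 0.003, -0.06], "delta_rot": [0, 0, 0.002], "fingers": -1},
    {"delta_pos": [0, 0, -0.06], "delta_rot": [0, 0, 0], "fingers": -1},
    {"delta_pos": [0, 0, -0.06], "delta_rot": [0, 0, 0], "fingers": -1},
    {"delta_pos": [0, 0, -0.06], "delta_rot": [0, 0, 0], "fingers": -1},
    {"delta_pos": [0, 0, -0.06], "delta_rot": [0, 0, 0], "fingers": -1},
    {"delta_pos": [0, 0, -0.05], "delta_rot": [0, 0, 0], "fingers": -1},
    {"delta_pos": [0, 0, 0], "delta_rot": [0, 0, 0], "fingers": -1}
  ]
}}

```text
clock: 9.43
tool_pos: [0.4965, -0.0682, 0.3144]
eef_rot: [0.026, 1.0, 0.0, -0.0]
contact_force: [0.3, -0.5, -2.9]
grip_width: 0.0205
grasp_force: 98.0
```

{"name": "send_rows", "arguments": {
  "plan": [
    {"delta_pos": [0, 0, -0.01], "delta_rot": [0, 0, 0], "fingers": -1},
    {"delta_pos": [0, 0, -0.01], "delta_rot": [0, 0, 0], "fingers": -1},
    {"delta_pos": [0, 0, 0], "delta_rot": [0, 0, 0], "fingers": -1}
  ]
}}

```text
clock: 9.8
tool_pos: [0.4966, -0.0683, 0.312]
eef_rot: [0.026, 1.0, 0.0, 0.0]
contact_force: [-0.0, 0.6, -2.2]
grip_width: 0.0205
grasp_force: 98.0
```

{"name": "send_rows", "arguments": {
  "plan": [
    {"delta_pos": [0, 0, -0.01], "delta_rot": [0, 0, 0], "fingers": -1},
    {"delta_pos": [0, 0, -0.01], "delta_rot": [0, 0, 0], "fingers": -1},
    {"delta_pos": [0, 0, 0], "delta_rot": [0, 0, 0], "fingers": -1}
  ]
}}

```text
clock: 10.18
tool_pos: [0.4966, -0.0683, 0.3088]
eef_rot: [0.026, 1.0, 0.0, 0.0]
contact_force: [-0.2, 0.2, -3.5]
grip_width: 0.0203
grasp_force: 98.0
```

{"name": "send_rows", "arguments": {
  "plan": [
    {"delta_pos": [0, 0, -0.007], "delta_rot": [0, 0, 0], "fingers": -1},
    {"delta_pos": [0, 0, 0], "delta_rot": [0, 0, 0], "fingers": -1}
  ]
}}

```text
clock: 10.42
tool_pos: [0.4966, -0.0681, 0.3086]
eef_rot: [0.026, 1.0, 0.0, 0.001]
contact_force: [-3.0, 0.5, 9.5]
grip_width: 0.0206
grasp_force: 99.9
```

{"name": "send_rows", "arguments": {
  "plan": [
    {"delta_pos": [0.0026, 0.05, 0], "delta_rot": [0, 0, 0], "fingers": -1},
    {"delta_pos": [0.0026, 0.05, 0], "delta_rot": [0, 0, 0], "fingers": -1},
    {"delta_pos": [0.0026, 0.05, 0], "delta_rot": [0, 0, 0], "fingers": -1},
    {"delta_pos": [0.0026, 0.05, 0], "delta_rot": [0, 0, 0], "fingers": -1}
  ]
}}

```text
clock: 10.92
tool_pos: [0.4985, -0.0392, 0.3086]
eef_rot: [0.026, 1.0, -0.001, 0.001]
contact_force: [-0.4, -5.5, 8.5]
grip_width: 0.0205
grasp_force: 100.0
```

{"name": "send_rows", "arguments": {
  "plan": [
    {"delta_pos": [0.0026, 0.05, 0], "delta_rot": [0, 0, 0], "fingers": -1},
    {"delta_pos": [0.0026, 0.05, 0], "delta_rot": [0, 0, 0], "fingers": -1},
    {"delta_pos": [0.0026, 0.05, 0], "delta_rot": [0, 0, 0], "fingers": -1},
    {"delta_pos": [0.0026, 0.05, 0], "delta_rot": [0, 0, 0], "fingers": -1}
  ]
}}

```text
clock: 11.42
tool_pos: [0.5, -0.0094, 0.3086]
eef_rot: [0.026, 1.0, -0.001, 0.001]
contact_force: [0.5, -5.6, 8.9]
grip_width: 0.0206
grasp_force: 100.0
```

{"name": "send_rows", "arguments": {
  "plan": [
    {"delta_pos": [0.0026, 0.05, 0], "delta_rot": [0, 0, 0], "fingers": -1},
    {"delta_pos": [0.0026, 0.05, 0], "delta_rot": [0, 0, 0], "fingers": -1},
    {"delta_pos": [0.0026, 0.05, 0], "delta_rot": [0, 0, 0], "fingers": -1},
    {"delta_pos": [0.0026, 0.05, 0], "delta_rot": [0, 0, 0], "fingers": -1},
    {"delta_pos": [0.0026, 0.05, 0], "delta_rot": [0, 0, 0], "fingers": -1},
    {"delta_pos": [0.0026, 0.05, 0], "delta_rot": [0, 0, 0], "fingers": -1}
  ]
}}

```text
clock: 12.18
tool_pos: [0.5023, 0.0354, 0.3086]
eef_rot: [0.026, 1.0, -0.002, 0.001]
contact_force: [0.0, -8.0, 9.8]
grip_width: 0.02
grasp_force: 100.1
```

{"name": "send_rows", "arguments": {
  "plan": [
    {"delta_pos": [0.0026, 0.05, 0], "delta_rot": [0, 0, 0], "fingers": -1},
    {"delta_pos": [0.0026, 0.05, 0], "delta_rot": [0, 0, 0], "fingers": -1},
    {"delta_pos": [0.0026, 0.05, 0], "delta_rot": [0, 0, 0], "fingers": -1},
    {"delta_pos": [0.0026, 0.05, 0], "delta_rot": [0, 0, 0], "fingers": -1},
    {"delta_pos": [0.0026, 0.05, 0], "delta_rot": [0, 0, 0], "fingers": -1},
    {"delta_pos": [0.0026, 0.05, 0], "delta_rot": [0, 0, 0], "fingers": -1},
    {"delta_pos": [0.0026, 0.05, 0], "delta_rot": [0, 0, 0], "fingers": -1},
    {"delta_pos": [0.0026, 0.05, 0], "delta_rot": [0, 0, 0], "fingers": -1}
  ]
}}

```text
clock: 13.18
tool_pos: [0.5054, 0.0952, 0.3086]
eef_rot: [0.026, 1.0, -0.002, 0.001]
contact_force: [-0.4, -8.5, 12.0]
grip_width: 0.0201
grasp_force: 100.3
```

{"name": "send_rows", "arguments": {
  "plan": [
    {"delta_pos": [0.0026, 0.05, 0], "delta_rot": [0, 0, 0], "fingers": -1},
    {"delta_pos": [0.0026, 0.05, 0], "delta_rot": [0, 0, 0], "fingers": -1},
    {"delta_pos": [0.0026, 0.05, 0], "delta_rot": [0, 0, 0], "fingers": -1},
    {"delta_pos": [0.0026, 0.05, 0.003], "delta_rot": [0, 0, 0], "fingers": -1}
  ]
}}

```text
clock: 13.68
tool_pos: [0.5069, 0.1262, 0.3087]
eef_rot: [0.026, 1.0, -0.0, 0.001]
contact_force: [-1.2, -1.3, -1.0]
grip_width: 0.0201
grasp_force: 98.5
```

Run:
```python
from h import *
s=load("scene");t=load("top")
cr=np.hstack([cv2.resize(t["color"][110:250,150:290],(400,400)),cv2.resize(s["color"][140:300,200:360],(400,400))])
cv2.imwrite("pics/edge.png",cr[:,:,::-1])
```

```text
(no output)
```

View pics/edge.png

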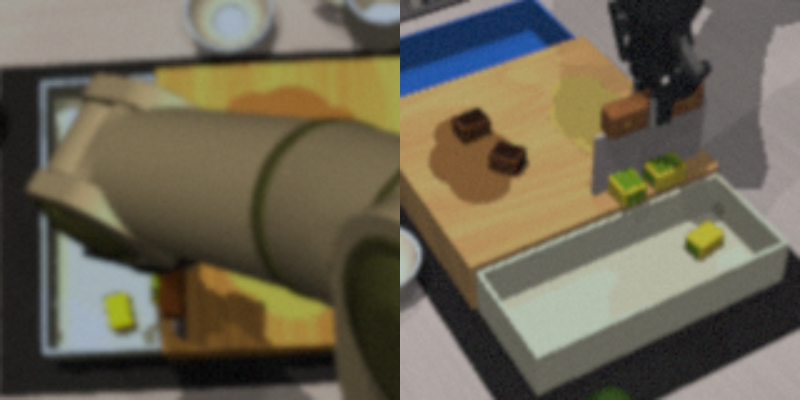

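One chunk is already in the white tub, at (705,238). The other two are at the brink, at (628,187) and (663,170). I push on slightly past the edge.

{"name": "send_rows", "arguments": {
  "plan": [
    {"delta_pos": [0.0026, 0.05, 0.003], "delta_rot": [0, 0, 0], "fingers": -1},
    {"delta_pos": [0.0026, 0.05, 0], "delta_rot": [0, 0, 0], "fingers": -1},
    {"delta_pos": [0.0026, 0.05, 0], "delta_rot": [0, 0, 0], "fingers": -1},
    {"delta_pos": [0.0026, 0.05, 0], "delta_rot": [0, 0, 0], "fingers": -1},
    {"delta_pos": [0.0026, 0.05, 0], "delta_rot": [0, 0, 0], "fingers": -1},
    {"delta_pos": [0, 0, 0], "delta_rot": [0, 0, 0], "fingers": -1},
    {"delta_pos": [0, 0, 0], "delta_rot": [0, 0, 0], "fingers": -1}
  ]
}}

```text
clock: 14.65
tool_pos: [0.5086, 0.1641, 0.3087]
eef_rot: [0.026, 1.0, 0.0, 0.0]
contact_force: [-1.1, 0.1, -2.6]
grip_width: 0.0205
grasp_force: 98.4
```

{"name": "send_rows", "arguments": {
  "plan": [
    {"delta_pos": [0, 0, 0.12], "delta_rot": [0, 0, 0], "fingers": -1},
    {"delta_pos": [0, -0.05, 0.15], "delta_rot": [0, 0, 0], "fingers": -1},
    {"delta_pos": [0, -0.05, 0.1], "delta_rot": [0, 0, 0], "fingers": -1},
    {"delta_pos": [0, 0, 0], "delta_rot": [0, 0, 0], "fingers": -1}
  ]
}}

```text
clock: 15.15
tool_pos: [0.509, 0.1484, 0.3657]
eef_rot: [0.027, 1.0, 0.0, 0.001]
contact_force: [-0.4, 0.2, -3.4]
grip_width: 0.0206
grasp_force: 98.2
```

Run:
```python
from h import *
np.set_printoptions(precision=4,suppress=True)
s=load("scene");t=load("top")
cr=np.hstack([cv2.resize(t["color"][110:250,150:290],(400,400)),cv2.resize(s["color"][140:300,200:360],(400,400))])
cv2.imwrite("pics/good.png",cr[:,:,::-1])
b=np.radians(-3)
B=lambda x,y:np.array([.567,.0147])+[x*np.cos(b)-y*np.sin(b),x*np.sin(b)+y*np.cos(b)]
Rt,S=target(b+np.pi/2,0);p=np.r_[B(.056,.09),.355];print(p);plan(p,Rt,8)
```

```text
[0.6276 0.1016 0.355 ]
rows 8 dpos [0.0992, -0.0393, -0.0078] drot [-0.0002, 0.0002, -0.0]
```

View pics/good.png

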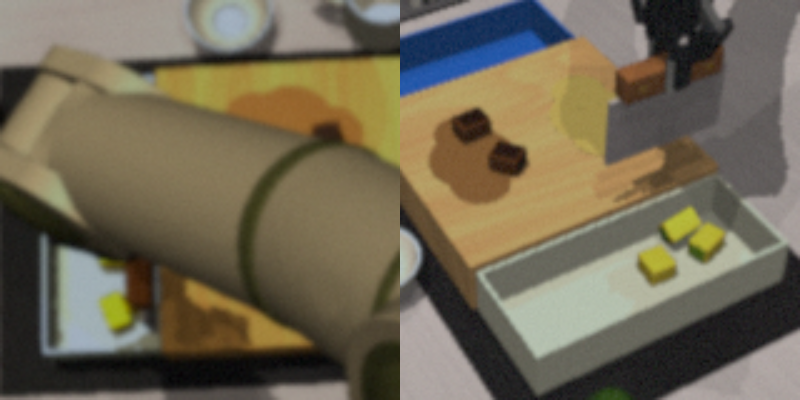

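All three yellow chunks lie in the white tub, at (680,225), (705,242) and (657,265). Next is the brown lane.

{"name": "send_rows", "arguments": {
  "plan": [
    {"delta_pos": [0.0992, -0.0393, -0.0078], "delta_rot": [0, 0, 0], "fingers": -1},
    {"delta_pos": [0.0992, -0.0393, -0.0078], "delta_rot": [0, 0, 0], "fingers": -1},
    {"delta_pos": [0.0992, -0.0393, -0.0078], "delta_rot": [0, 0, 0], "fingers": -1},
    {"delta_pos": [0.0992, -0.0393, -0.0078], "delta_rot": [0, 0, 0], "fingers": -1},
    {"delta_pos": [0.0992, -0.0393, -0.0078], "delta_rot": [0, 0, 0], "fingers": -1},
    {"delta_pos": [0.0992, -0.0393, -0.0078], "delta_rot": [0, 0, 0], "fingers": -1},
    {"delta_pos": [0.0992, -0.0393, -0.0078], "delta_rot": [0, 0, 0], "fingers": -1},
    {"delta_pos": [0.0992, -0.0393, -0.0078], "delta_rot": [0, 0, 0], "fingers": -1},
    {"delta_pos": [0, 0, 0], "delta_rot": [0, 0, 0], "fingers": -1},
    {"delta_pos": [0, 0, -0.07], "delta_rot": [0, 0, 0], "fingers": -1},
    {"delta_pos": [0, 0, -0.07], "delta_rot": [0, 0, 0], "fingers": -1},
    {"delta_pos": [0, 0, -0.07], "delta_rot": [0, 0, 0], "fingers": -1},
    {"delta_pos": [0, 0, -0.06], "delta_rot": [0, 0, 0], "fingers": -1},
    {"delta_pos": [0, 0, 0], "delta_rot": [0, 0, 0], "fingers": -1},
    {"delta_pos": [0, 0, 0], "delta_rot": [0, 0, 0], "fingers": -1}
  ]
}}

```text
clock: 17.12
tool_pos: [0.6278, 0.1022, 0.3146]
eef_rot: [0.026, 1.0, 0.001, 0.0]
contact_force: [0.1, 0.5, -3.3]
grip_width: 0.0203
grasp_force: 98.2
```

{"name": "send_rows", "arguments": {
  "plan": [
    {"delta_pos": [0, 0, -0.01], "delta_rot": [0, 0, 0], "fingers": -1},
    {"delta_pos": [0, 0, -0.01], "delta_rot": [0, 0, 0], "fingers": -1},
    {"delta_pos": [0, 0, -0.01], "delta_rot": [0, 0, 0], "fingers": -1},
    {"delta_pos": [0, 0, 0], "delta_rot": [0, 0, 0], "fingers": -1}
  ]
}}

```text
clock: 17.62
tool_pos: [0.6277, 0.102, 0.3098]
eef_rot: [0.026, 1.0, 0.0, 0.0]
contact_force: [-0.1, 0.4, -3.0]
grip_width: 0.0206
grasp_force: 98.2
```

{"name": "send_rows", "arguments": {
  "plan": [
    {"delta_pos": [0, 0, -0.007], "delta_rot": [0, 0, 0], "fingers": -1},
    {"delta_pos": [0, 0, 0], "delta_rot": [0, 0, 0], "fingers": -1}
  ]
}}

```text
clock: 17.88
tool_pos: [0.6277, 0.1021, 0.3088]
eef_rot: [0.026, 1.0, 0.0, 0.0]
contact_force: [-0.2, -0.4, -3.5]
grip_width: 0.0204
grasp_force: 98.2
```

{"name": "send_rows", "arguments": {
  "plan": [
    {"delta_pos": [0, 0, -0.004], "delta_rot": [0, 0, 0], "fingers": -1},
    {"delta_pos": [0, 0, 0], "delta_rot": [0, 0, 0], "fingers": -1}
  ]
}}

```text
clock: 18.12
tool_pos: [0.6278, 0.1021, 0.3087]
eef_rot: [0.026, 1.0, 0.0, 0.001]
contact_force: [-1.3, -1.0, 2.6]
grip_width: 0.02
grasp_force: 99.0
```

Contact is at about 6 N. I add 0.4 mm and sweep toward -y.

{"name": "send_rows", "arguments": {
  "plan": [
    {"delta_pos": [-0.0026, -0.05, -0.003], "delta_rot": [0, 0, 0], "fingers": -1},
    {"delta_pos": [-0.0026, -0.05, 0], "delta_rot": [0, 0, 0], "fingers": -1},
    {"delta_pos": [-0.0026, -0.05, 0], "delta_rot": [0, 0, 0], "fingers": -1},
    {"delta_pos": [-0.0026, -0.05, 0], "delta_rot": [0, 0, 0], "fingers": -1}
  ]
}}

```text
clock: 18.62
tool_pos: [0.6266, 0.0727, 0.3087]
eef_rot: [0.025, 1.0, 0.002, 0.001]
contact_force: [-0.3, 3.5, 6.4]
grip_width: 0.0204
grasp_force: 99.0
```

{"name": "send_rows", "arguments": {
  "plan": [
    {"delta_pos": [-0.0026, -0.05, 0], "delta_rot": [0, 0, 0], "fingers": -1},
    {"delta_pos": [-0.0026, -0.05, 0], "delta_rot": [0, 0, 0], "fingers": -1},
    {"delta_pos": [-0.0026, -0.05, 0], "delta_rot": [0, 0, 0], "fingers": -1},
    {"delta_pos": [-0.0026, -0.05, 0], "delta_rot": [0, 0, 0], "fingers": -1},
    {"delta_pos": [-0.0026, -0.05, 0], "delta_rot": [0, 0, 0], "fingers": -1},
    {"delta_pos": [-0.0026, -0.05, 0], "delta_rot": [0, 0, 0], "fingers": -1}
  ]
}}

```text
clock: 19.38
tool_pos: [0.6243, 0.0278, 0.3087]
eef_rot: [0.025, 1.0, 0.002, 0.001]
contact_force: [0.8, 4.8, 5.3]
grip_width: 0.0205
grasp_force: 99.1
```

{"name": "send_rows", "arguments": {
  "plan": [
    {"delta_pos": [-0.0026, -0.05, 0], "delta_rot": [0, 0, 0], "fingers": -1},
    {"delta_pos": [-0.0026, -0.05, 0], "delta_rot": [0, 0, 0], "fingers": -1},
    {"delta_pos": [-0.0026, -0.05, 0], "delta_rot": [0, 0, 0], "fingers": -1},
    {"delta_pos": [-0.0026, -0.05, 0], "delta_rot": [0, 0, 0], "fingers": -1},
    {"delta_pos": [-0.0026, -0.05, 0], "delta_rot": [0, 0, 0], "fingers": -1},
    {"delta_pos": [-0.0026, -0.05, 0], "delta_rot": [0, 0, 0], "fingers": -1}
  ]
}}

```text
clock: 20.12
tool_pos: [0.6219, -0.0172, 0.3087]
eef_rot: [0.025, 1.0, 0.002, 0.001]
contact_force: [-0.2, 4.6, 6.0]
grip_width: 0.0204
grasp_force: 99.4
```

{"name": "send_rows", "arguments": {
  "plan": [
    {"delta_pos": [-0.0026, -0.05, 0], "delta_rot": [0, 0, 0], "fingers": -1},
    {"delta_pos": [-0.0026, -0.05, 0], "delta_rot": [0, 0, 0], "fingers": -1},
    {"delta_pos": [-0.0026, -0.05, 0], "delta_rot": [0, 0, 0], "fingers": -1},
    {"delta_pos": [-0.0026, -0.05, 0], "delta_rot": [0, 0, 0], "fingers": -1},
    {"delta_pos": [-0.0026, -0.05, 0], "delta_rot": [0, 0, 0], "fingers": -1},
    {"delta_pos": [-0.0026, -0.05, 0], "delta_rot": [0, 0, 0], "fingers": -1},
    {"delta_pos": [-0.0026, -0.05, 0], "delta_rot": [0, 0, 0], "fingers": -1},
    {"delta_pos": [-0.0026, -0.05, 0], "delta_rot": [0, 0, 0], "fingers": -1},
    {"delta_pos": [-0.0026, -0.05, 0], "delta_rot": [0, 0, 0], "fingers": -1},
    {"delta_pos": [-0.0026, -0.05, 0], "delta_rot": [0, 0, 0], "fingers": -1}
  ]
}}

```text
clock: 21.38
tool_pos: [0.618, -0.0921, 0.3087]
eef_rot: [0.025, 1.0, 0.002, 0.001]
contact_force: [-0.4, 5.2, 6.4]
grip_width: 0.0202
grasp_force: 99.4
```

{"name": "send_rows", "arguments": {
  "plan": [
    {"delta_pos": [-0.0026, -0.05, 0.006], "delta_rot": [0, 0, 0], "fingers": -1},
    {"delta_pos": [-0.0026, -0.05, 0], "delta_rot": [0, 0, 0], "fingers": -1},
    {"delta_pos": [-0.0026, -0.05, 0], "delta_rot": [0, 0, 0], "fingers": -1},
    {"delta_pos": [-0.0026, -0.05, 0], "delta_rot": [0, 0, 0], "fingers": -1},
    {"delta_pos": [-0.0026, -0.05, 0], "delta_rot": [0, 0, 0], "fingers": -1},
    {"delta_pos": [-0.0026, -0.05, 0], "delta_rot": [0, 0, 0], "fingers": -1},
    {"delta_pos": [0, 0, 0], "delta_rot": [0, 0, 0], "fingers": -1},
    {"delta_pos": [0, 0, 0], "delta_rot": [0, 0, 0], "fingers": -1}
  ]
}}

```text
clock: 22.38
tool_pos: [0.6152, -0.1378, 0.3087]
eef_rot: [0.026, 1.0, 0.001, 0.0]
contact_force: [-0.2, 0.2, -2.3]
grip_width: 0.0203
grasp_force: 98.0
```

{"name": "send_rows", "arguments": {
  "plan": [
    {"delta_pos": [0, 0, 0.12], "delta_rot": [0, 0, 0], "fingers": -1},
    {"delta_pos": [0, 0, 0.15], "delta_rot": [0, 0, 0], "fingers": -1},
    {"delta_pos": [0, 0, 0.1], "delta_rot": [0, 0, 0], "fingers": -1},
    {"delta_pos": [0, 0, 0], "delta_rot": [0, 0, 0], "fingers": -1}
  ]
}}

```text
clock: 22.88
tool_pos: [0.6155, -0.1377, 0.3659]
eef_rot: [0.026, 1.0, 0.0, 0.002]
contact_force: [0.3, -0.2, -4.0]
grip_width: 0.0205
grasp_force: 98.1
```

Run:
```python
from h import *
np.set_printoptions(precision=4,suppress=True)
s=load("scene");t=load("top")
cr=np.hstack([cv2.resize(t["color"][110:250,240:380],(400,400)),cv2.resize(s["color"][80:240,160:320],(400,400))])
cv2.imwrite("pics/bad.png",cr[:,:,::-1])
st=arm.get_state();print(st["tool_pos"],st["joint_pos"])
# measured blade-edge corners predicted
R=Ro.from_quat(st["eef_rot"]).as_matrix();e=st["tool_pos"]+R[:,2]*.2487
print((proj(s,np.array([e-R[:,0]*.0625,e+R[:,0]*.0625]))-(160,80))*2.5)
Rt,S=target(np.radians(-1.4),np.radians(29))
g=np.array([.6211,-.3858,.2383]);plan(g+S[:,2]*.105,Rt,20)
```

```text
[ 0.615  -0.138   0.3641] [ 0.6121  0.6319 -0.7455  1.8322  0.5402  0.8915  1.131 ]
[[ 66.4278 198.5682]
 [172.7411 165.6548]]
rows 20 dpos [0.019, -0.083, -0.0113] drot [-0.038, 0.0411, -0.1508]
```

View pics/bad.png

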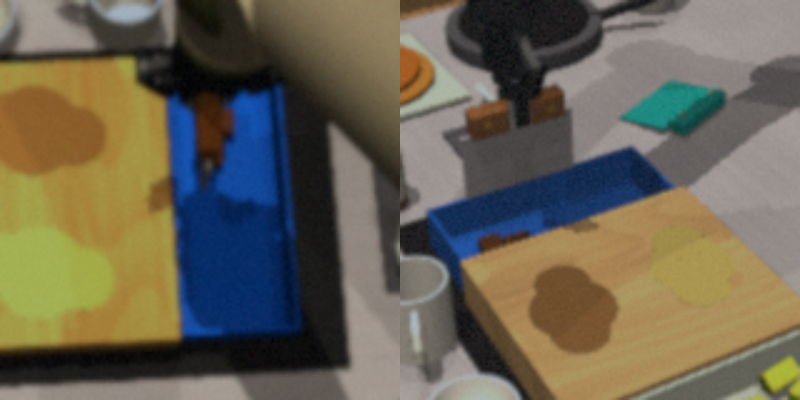

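The block is clear, and brown pieces show in the blue tub at (485–525,242). I carry the scraper back on a slightly raised path.

{"name": "send_rows", "arguments": {
  "plan": [
    {"delta_pos": [0.019, -0.083, 0.0187], "delta_rot": [-0.038, 0.0411, -0.1508], "fingers": -1},
    {"delta_pos": [0.019, -0.083, 0.0187], "delta_rot": [-0.038, 0.0411, -0.1508], "fingers": -1},
    {"delta_pos": [0.019, -0.083, 0.0187], "delta_rot": [-0.038, 0.0411, -0.1508], "fingers": -1},
    {"delta_pos": [0.019, -0.083, 0.0187], "delta_rot": [-0.038, 0.0411, -0.1508], "fingers": -1},
    {"delta_pos": [0.019, -0.083, 0.0187], "delta_rot": [-0.038, 0.0411, -0.1508], "fingers": -1},
    {"delta_pos": [0.019, -0.083, 0.0187], "delta_rot": [-0.038, 0.0411, -0.1508], "fingers": -1},
    {"delta_pos": [0.019, -0.083, 0.0187], "delta_rot": [-0.038, 0.0411, -0.1508], "fingers": -1},
    {"delta_pos": [0.019, -0.083, 0.0187], "delta_rot": [-0.038, 0.0411, -0.1508], "fingers": -1},
    {"delta_pos": [0.019, -0.083, 0.0187], "delta_rot": [-0.038, 0.0411, -0.1508], "fingers": -1},
    {"delta_pos": [0.019, -0.083, 0.0187], "delta_rot": [-0.038, 0.0411, -0.1508], "fingers": -1},
    {"delta_pos": [0.019, -0.083, -0.0413], "delta_rot": [-0.038, 0.0411, -0.1508], "fingers": -1},
    {"delta_pos": [0.019, -0.083, -0.0413], "delta_rot": [-0.038, 0.0411, -0.1508], "fingers": -1},
    {"delta_pos": [0.019, -0.083, -0.0413], "delta_rot": [-0.038, 0.0411, -0.1508], "fingers": -1},
    {"delta_pos": [0.019, -0.083, -0.0413], "delta_rot": [-0.038, 0.0411, -0.1508], "fingers": -1},
    {"delta_pos": [0.019, -0.083, -0.0413], "delta_rot": [-0.038, 0.0411, -0.1508], "fingers": -1},
    {"delta_pos": [0.019, -0.083, -0.0413], "delta_rot": [-0.038, 0.0411, -0.1508], "fingers": -1},
    {"delta_pos": [0.019, -0.083, -0.0413], "delta_rot": [-0.038, 0.0411, -0.1508], "fingers": -1},
    {"delta_pos": [0.019, -0.083, -0.0413], "delta_rot": [-0.038, 0.0411, -0.1508], "fingers": -1},
    {"delta_pos": [0.019, -0.083, -0.0413], "delta_rot": [-0.038, 0.0411, -0.1508], "fingers": -1},
    {"delta_pos": [0.019, -0.083, -0.0413], "delta_rot": [-0.038, 0.0411, -0.1508], "fingers": -1}
  ]
}}

```text
clock: 25.48
tool_pos: [0.6724, -0.387, 0.3286]
eef_rot: [0.693, 0.675, -0.175, -0.18]
contact_force: [-0.2, 1.0, -2.9]
grip_width: 0.0205
grasp_force: 98.3
```

{"name": "send_rows", "arguments": {
  "plan": [
    {"delta_pos": [0, 0, 0], "delta_rot": [0, 0, 0], "fingers": -1},
    {"delta_pos": [0, 0, 0], "delta_rot": [0, 0, 0], "fingers": -1}
  ]
}}

```text
clock: 25.72
tool_pos: [0.6724, -0.3862, 0.3298]
eef_rot: [0.692, 0.677, -0.174, -0.179]
contact_force: [0.2, -0.1, -2.8]
grip_width: 0.0204
grasp_force: 98.1
```

Run:
```python
from h import *
np.set_printoptions(precision=4,suppress=True)
st=arm.get_state();print(st["tool_pos"],st["joint_pos"],st["contact_force"])
Rt,S=target(np.radians(-1.4),np.radians(29))
g=np.array([.6211,-.3858,.2383])
# 1.5 mm off the slope (along -scraper x), 3 mm short of the ledge
plan(g-S[:,0]*.0015+S[:,2]*.003,Rt,10)
print("last 3mm, per row of 3:",(-S[:,2]*.003/.15/3),"1.5mm to slope:",S[:,0]*.0015/.15)
```

```text
[ 0.6724 -0.3862  0.3298] [ 0.52    0.8399 -0.2111  1.3443  0.3084  1.4706  0.2073] [ 0.2019 -0.0512 -2.8497]
rows 10 dpos [-0.0341, 0.0002, -0.0588] drot [-0.0003, 0.0001, -0.0004]
last 3mm, per row of 3: [-0.0032  0.0001 -0.0058] 1.5mm to slope: [ 0.0087 -0.0002 -0.0048]
```

{"name": "send_rows", "arguments": {
  "plan": [
    {"delta_pos": [-0.0341, 0, -0.0588], "delta_rot": [0, 0, 0], "fingers": -1},
    {"delta_pos": [-0.0341, 0, -0.0588], "delta_rot": [0, 0, 0], "fingers": -1},
    {"delta_pos": [-0.0341, 0, -0.0588], "delta_rot": [0, 0, 0], "fingers": -1},
    {"delta_pos": [-0.0341, 0, -0.0588], "delta_rot": [0, 0, 0], "fingers": -1},
    {"delta_pos": [-0.0341, 0, -0.0588], "delta_rot": [0, 0, 0], "fingers": -1},
    {"delta_pos": [-0.0341, 0, -0.0588], "delta_rot": [0, 0, 0], "fingers": -1},
    {"delta_pos": [-0.0341, 0, -0.0588], "delta_rot": [0, 0, 0], "fingers": -1},
    {"delta_pos": [-0.0341, 0, -0.0588], "delta_rot": [0, 0, 0], "fingers": -1},
    {"delta_pos": [-0.0341, 0, -0.0588], "delta_rot": [0, 0, 0], "fingers": -1},
    {"delta_pos": [-0.0341, 0, -0.0588], "delta_rot": [0, 0, 0], "fingers": -1},
    {"delta_pos": [0, 0, 0], "delta_rot": [0, 0, 0], "fingers": -1}
  ]
}}

```text
clock: 27.1
tool_pos: [0.6205, -0.387, 0.2413]
eef_rot: [0.693, 0.676, -0.175, -0.18]
contact_force: [0.4, -0.3, -2.3]
grip_width: 0.0203
grasp_force: 98.2
```

{"name": "send_rows", "arguments": {
  "plan": [
    {"delta_pos": [-0.0032, 0, -0.0058], "delta_rot": [0, 0, 0], "fingers": -1},
    {"delta_pos": [-0.0032, 0, -0.0058], "delta_rot": [0, 0, 0], "fingers": -1},
    {"delta_pos": [0.0087, 0, -0.0048], "delta_rot": [0, 0, 0], "fingers": -1},
    {"delta_pos": [0, 0, 0], "delta_rot": [0, 0, 0], "fingers": -1}
  ]
}}

```text
clock: 27.6
tool_pos: [0.6216, -0.3869, 0.2397]
eef_rot: [0.693, 0.676, -0.175, -0.179]
contact_force: [0.1, -0.3, -2.4]
grip_width: 0.0202
grasp_force: 98.2
```

{"name": "send_rows", "arguments": {
  "plan": [
    {"delta_pos": [-0.0032, 0, -0.0058], "delta_rot": [0, 0, 0], "fingers": -1},
    {"delta_pos": [-0.0016, 0, -0.003], "delta_rot": [0, 0, 0], "fingers": -1},
    {"delta_pos": [0, 0, 0], "delta_rot": [0, 0, 0], "fingers": -1}
  ]
}}

```text
clock: 27.98
tool_pos: [0.6208, -0.3869, 0.2385]
eef_rot: [0.693, 0.676, -0.175, -0.179]
contact_force: [0.8, 0.3, -0.6]
grip_width: 0.0205
grasp_force: 98.5
```

{"name": "send_rows", "arguments": {
  "plan": [
    {"delta_pos": [0, 0, 0], "delta_rot": [0, 0, 0], "fingers": -0.3},
    {"delta_pos": [0, 0, 0], "delta_rot": [0, 0, 0], "fingers": 0},
    {"delta_pos": [0, 0, 0], "delta_rot": [0, 0, 0], "fingers": 0.3},
    {"delta_pos": [0, 0, 0], "delta_rot": [0, 0, 0], "fingers": 0.6},
    {"delta_pos": [0, 0, 0], "delta_rot": [0, 0, 0], "fingers": 0.8},
    {"delta_pos": [0, 0, 0], "delta_rot": [0, 0, 0], "fingers": 0.8},
    {"delta_pos": [0, 0, 0], "delta_rot": [0, 0, 0], "fingers": 0.8},
    {"delta_pos": [0.0404, 0, 0.0733], "delta_rot": [0, 0, 0], "fingers": 0.8},
    {"delta_pos": [0.0404, 0, 0.0733], "delta_rot": [0, 0, 0], "fingers": 0.8},
    {"delta_pos": [0.0404, 0, 0.0733], "delta_rot": [0, 0, 0], "fingers": 0.8},
    {"delta_pos": [0.0404, 0, 0.0733], "delta_rot": [0, 0, 0], "fingers": 0.8},
    {"delta_pos": [0.0404, 0, 0.0733], "delta_rot": [0, 0, 0], "fingers": 0.8},
    {"delta_pos": [0.0404, 0, 0.0733], "delta_rot": [0, 0, 0], "fingers": 0.8},
    {"delta_pos": [0.0404, 0, 0.0733], "delta_rot": [0, 0, 0], "fingers": 0.8},
    {"delta_pos": [0.0404, 0, 0.0733], "delta_rot": [0, 0, 0], "fingers": 0.8},
    {"delta_pos": [0, 0, 0.2], "delta_rot": [0, 0, 0], "fingers": 0.8},
    {"delta_pos": [-0.2, -0.2, 0.2], "delta_rot": [0, 0, 0], "fingers": 0.8},
    {"delta_pos": [-0.2, -0.2, 0.1], "delta_rot": [0, 0, 0], "fingers": 0.8},
    {"delta_pos": [-0.2, -0.2, 0], "delta_rot": [0, 0, 0], "fingers": 0.8},
    {"delta_pos": [0, 0, 0], "delta_rot": [0, 0, 0], "fingers": 0.8}
  ]
}}

```text
clock: 30.48
tool_pos: [0.5759, -0.4807, 0.4023]
eef_rot: [0.695, 0.674, -0.176, -0.179]
contact_force: [0.3, 0.9, -0.3]
grip_width: 0.0767
grasp_force: 0.0
```

Run:
```python
from h import *
s=load("scene");t=load("top")
cr=np.hstack([cv2.resize(t["color"][110:250,290:430],(400,400)),cv2.resize(s["color"][80:240,150:310],(400,400))])
cv2.imwrite("pics/end.png",cr[:,:,::-1])
for c in blobs(t,(3,120,60),(15,255,255),100,(375,155,425,190)): print(cv2.contourArea(c),cv2.minAreaRect(c))
```

```text
325.0 ((400.684814453125, 172.95721435546875), (11.602361679077148, 37.05270767211914), 86.42366790771484)
```

View pics/end.png

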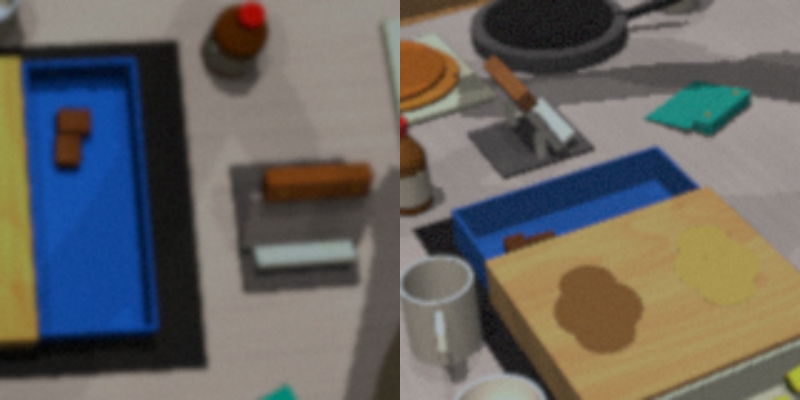

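The scraper is back in its rest, with the handle at pixel (400.7,173.0), the same as at the start. Both brown chunks are in the blue tub at (72,122) and (68,152), and the bottle has not moved. I hand the job in.

```bash
python3 -c "
from rig import arm
print(arm.finish_job())"
```

```text
the job is handed in; nothing more can be done
None
```

The job is handed in at about 30.5 s of the 72 s allowed: the last pictures show the three good chunks in the white tub, both spoiled ones in the blue tub and the scraper leaning in its rest; the judge returned no verdict.

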